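# Make up the adjusting kit and the cleaning kit

## Robot

A 6-joint arm with a two-finger parallel gripper is mounted at the origin on a cart in front of the work surface, level with it; the furniture and walls round the work are solid. World frame = base frame: x ahead of the robot, y to its left, z up, the work surface at z = 0. Lengths are in m, angles in rad, forces in N, time in s.
With the tool pointing down it reaches from about 0.35 to 0.875 m from the base axis. Payload 15.5 kg.
Tool frame: the origin (TCP) lies at the centre of the arm's flange, where the gripper is bolted on; the fingertips stand 173 mm ahead of it and the grasp point (between the pads) lies 155 mm ahead of it; z points along the fingers, y is the line along which they close (so a half turn about z gives the same grasp; the last joint's range is limited). The gripper opens to 85 mm and grips with 20 to 120 N. Pads are 22 mm wide; open, the fingers measure 114 mm over their backs; the gripper's body (76 mm by 85 mm) begins 54 mm behind the grasp point. The pads swing forward as they close: fully open they stand 13 mm farther back than shut.
Start: joints at [-1.226, 0.494, 1.345, -0, 1.302, -0.096], TCP at [0.266, -0.566, 0.405] pointing down, gripper open.
Joint ranges: [-2.91, 2.91], [-0.82, 2.16], [0.22, 2.67], [-1.22, 4.37], [0.12, 2.79], [-3.08, 3.08]. Speed limits (rad/s): [1.89, 1.89, 2.57, 3.01, 3.01, 3.01].

## Interface

Orientations are given as [roll, pitch, yaw] about the fixed x, y, z axes, in that order (R = Rz(yaw) Ry(pitch) Rx(roll)).
In Python, from plant import state, optics, robot gives the robot as it stands. The module is installed in compiled form; this text tells all that it offers.
- The arm moves only by the tool drive_tool, never from a script. Its arguments are lists of equal length, an entry for each row: "slide": the shift along the tool's x, y, z in mm, a list of three; "roll": the turn about the tool's z in degrees. A call has 1 to 12 rows; each row is the pose to reach, as a shift and turn from the pose commanded when the call began, along the tool's axes at that moment; what a row does not reach only later rows make up. A row lasts 1/10 s, in which the tool goes at most 50 mm and 8.59 degrees, less where a joint would pass 70% of its speed; a pose out of reach is approached as far as the arm can. A call with a gripper value outside its range is refused whole. "gripper" is the opening in per cent of the stroke, from 0 (shut) to 100 (fully open), set as the call begins (left out, the last holds). The fingers move at their own pace and stop on an object; "force" is the grip in N (left out, the last holds). Time passes only in rows, so rows that repeat a pose let the fingers close. It gives the time, the measured TCP pose, the force, the opening and the grip force at its end, in the units of the state.
- state(): the state, without advancing time (a new reading comes with each control period).
- optics.read_camera(name): name is "scene" or "side" or "wrist"; returns the picture (384x512x3 uint8, red, green, blue); there is no depth.
- optics.camera_model(name): a dict with "fx", "fy", "cx", "cy" (pixels), "dist" ([k1, k2, p1, p2, k3] as OpenCV has them; the pictures are not rectified), "R" (3x3) and "t" (3): a world point X has camera coordinates R X + t; the wrist camera has in their place "hand_eye" (4x4, takes a point from camera to tool coordinates, whose origin is the TCP and whose axes are the flange's). Camera axes: x right, y down, z forward; pixel columns grow to the right and rows downward; lengths in m; the calibration is good to about 2 mm. A picture is of the moment at which its call begins: read the wrist's pose just before it. camera_model takes no time and is no camera call.
- robot.hand_in(): hands the job in; it is judged then, once.
Trained networks look in the newest picture that a camera, given by its name, has taken for a name from the list of things; names that differ only in an ending like _2 or _b are one class to them, and where a whole thing is asked for, a point or a joint stands for the part that bears it (a point fixed in the world has none). Each returns a list of dicts, best first, with "p" (0 to 1); they miss things now and then, are a little off and sometimes report something else, mostly with a low value. They report only what shows in the picture. A call takes as long as a camera call.
- optics.search_frame(label, camera): "bbox" ([left, top, width, height] as shares, 0 to 1, of the picture: columns of its width, rows of its height, round what is visible of it).
- optics.outline_of(label, camera): "mask" (384x512 bool, what is visible of it) and "bbox" ([left, top, width, height] as shares, 0 to 1, of the picture: columns of its width, rows of its height, round what is visible of it).
- optics.pinpoint(label, camera): "xy" ([column, row] as shares, 0 to 1, of the picture: columns of its width, rows of its height: a listed point, or the origin of a listed thing).
The state is a dict: "time": time; "joint_pos": joint angles; "dq": joint speeds; "tau": joint torques, N m; "tcp_pos": TCP position; "orientation": TCP orientation; "ft_force": force on the tool from outside, world axes, zero at the start; "moment": the same for the moment, N m; "opening": opening from 0.0 (shut) to 1.0 (fully open); "grasp_force": force on a finger pad.
Only numpy, scipy, OpenCV 4.12 (cv2) and the standard library are available. Lean on these libraries where they do the work, as an engineer would, in place of code of your own. Each camera call takes 0.05 s, during which the arm holds its last target. There are 200 camera calls.

## Task

Make up the two job kits in their foam trays: the tray with two cut-outs gets the bare black hybrid head and the screwdriver for adjusting its weight screw, the tray with three cut-outs gets the single bagged iron head, the brush and the marker for cleaning and marking. Seat each thing flat in the cut-out made for it, the heads standing as they stand now and set down rather than dropped, and leave the tape roll, the sticker roll and the caliper where they lie.

Things in the scene. Friction and masses are not known exactly. Their poses are not given: they have to be found in the camera images.
- adjust_tray: Fixed foam tray 234 (x) x 152 (y) mm, two cut-outs. Origin: underside centre, z up. Rim top 38.5, foam top 37, cut-out bottoms 30 mm above the table. Hybrid cut-out 121 (x) x 78 (y), centre x 0, y +28. Screwdriver cut-out along y -45: handle bay 44 wide, x -108 to +4; blade slot 22 wide, x +4 to +108. Seated screwdriver: origin over x 0, y -45, its y axis along the tray's -x.
- clean_tray: Fixed foam tray 180 (x) x 174 (y) mm, three cut-outs with their long way along x. Origin: underside centre, z up. Rim top 38.5, foam top 37, cut-out bottoms 30 mm above the table. Cut-outs (x by y, all centred at x 0): iron 122 x 59 at y +48.5; brush 162 x 40 at y -13; marker 140 x 30 at y -62. A seated thing's origin is over its cut-out's centre, its y along the tray's x, either way round.
- hybrid: Black hybrid club head, no bag, free on the table, standing on its face: 62 (x) x 105 (y) x 69 high, mm, under 0.3 kg. Origin: middle of its outline at the underside, z up; steel hosel low at the -y end. Grasp across x near y +4: at 30 to 45 high it spans x -8 to +22, narrowing upward to x -5 to +16 at 60. Seated: origin over the cut-out's centre, y along the tray's x, either way round.
- iron: Iron club head in a white bag with a green sticker, standing on its sole, the only one alone on the near side (those in rows at the back are other stock): 43 (x) x 105 (y) x 78 high, mm, under 0.33 kg. Origin: middle of its outline at the underside, z up; y is its long way. Grasp across x near y -12: at 30 to 45 high it spans x -19 to +20; above that it narrows.
- screwdriver: Screwdriver lying flat, 200 mm long along its y: red handle 28 wide and 28 high from y +4 to +100, steel blade 6 thick at 14 high from y +4 to -100. Origin: middle of the length at the underside, z up. Grasp across x on the handle near y +48, its balance point.
- brush: Small wooden brush lying bristles down, 145 mm long along its y, 24 wide, 25 high. Origin: middle of the length at the underside, z up. It stands on the bristles under its 24 wide head (y -72 to -22) and a small foot near y +61; the handle (y -22 to +72, about 17 wide) is level, from 14 to 25 above the table. Grasp across x on the handle near y +20.
- marker: Felt marker lying flat, white barrel, green cap, 124 mm long along its y, 14 wide, 14 high (16 at the clip). Origin: middle of the length at the underside, z up. Grasp across x at the middle.
- tape_roll: Bystander, leave it: roll of brown packing tape lying flat, 72 mm across, 18 high, wide core. Origin: centre of the underside.
- sticker_roll: Bystander, leave it: roll of green stickers lying flat, 70 mm across, 22 high, narrow core. Origin: centre of the underside.
- caliper: Bystander, leave it: digital caliper lying flat, 239 mm along its y, 73 wide, 16 high. Origin: middle of its outline at the underside.

How it is judged:
By the outcome, as a careful person would: the job done as asked, in the order asked, and still so for the second after the job is handed in, with the robot touching nothing.
It also fails if it takes over 134 s, if anything falls off the work surface, if the arm or the gripper's body presses on something with over 40 N, if the wrist force passes 120 N, or if a joint passes its speed limit or range.

## Working session

There is one attempt and no reset: what is moved stays moved. The work goes in short steps, Python scripts to look and compute and a tool call to move; the robot and the scene stay as the last step left them, time stands still between calls to the robot, and variables do not carry over. Pictures are saved under pics/ and viewed, at most 14 in all, crops included, and the job is handed in when it is done.

Besides the shell and the picture viewer there is one more tool, called after ">>>" as name(argument=value, ...), one argument or row to a line, values as JSON. drive_tool: Moves the arm, as the interface text tells. Its arguments: {"type":"object","properties":{"slide":{"type":"array","items":{"type":"array","items":{"type":"number"}}},"roll":{"type":"array","items":{"type":"number"}},"gripper":{"type":"number"},"force":{"type":"number"}},"required":["slide","roll"]}

```bash
mkdir -p pics; ls; cat > h.py <<'E'
import numpy as np, cv2, json
from scipy.spatial.transform import Rotation as Rn
from plant import state, optics, robot
def cam(name):
    m=optics.camera_model(name)
    K=np.array([[m['fx'],0,m['cx']],[0,m['fy'],m['cy']],[0,0,1.]]); d=np.array(m['dist'],float)
    if 'hand_eye' in m:
        s=state(); H=np.eye(4); H[:3,:3]=Rn.from_euler('xyz',s['orientation']).as_matrix(); H[:3,3]=s['tcp_pos']
        T=np.linalg.inv(H@np.array(m['hand_eye'])); return K,d,T[:3,:3],T[:3,3]
    return K,d,np.array(m['R']),np.array(m['t'])
def proj(c,X):
    K,d,R,t=c; return cv2.projectPoints(np.asarray(X,float).reshape(-1,1,3),cv2.Rodrigues(R)[0],t,K,d)[0].reshape(-1,2)
def unproj(c,px,z):
    K,d,R,t=c; u=cv2.undistortPoints(np.asarray(px,float).reshape(-1,1,2),K,d).reshape(-1,2)
    r=np.c_[u,np.ones(len(u))]@R; o=-R.T@t; return o+r*((z-o[2])/r[:,2])[:,None]
def snap(name,fn=None):
    c=cam(name); im=optics.read_camera(name)
    if fn: cv2.imwrite('pics/'+fn,im[...,::-1])
    return c,im
E
python3 - <<'E'
from h import *
s=state(); print(s)
ims=[]
for n in ['scene','side','wrist']:
    c,im=snap(n,n+'0.png'); print(n,-c[2].T@c[3], c[2][2])
    for l in ['adjust_tray','clean_tray','hybrid','iron','screwdriver','brush','marker','tape_roll','sticker_roll','caliper']:
        try:
            r=optics.pinpoint(l,n)
            print(l,[(np.round(np.array(q['xy'])*[512,384],1).tolist(),round(q['p'],2),unproj(c,np.array(q['xy'])*[512,384],0)[0][:2].round(3).tolist()) for q in r[:3]])
        except Exception as e: print(l,e)
E
```

```text
pics
{'time': 0.0, 'joint_pos': array([-1.22651987e+00,  4.94196437e-01,  1.34615765e+00,  2.27403220e-05,
        1.30252936e+00, -9.55047958e-02]), 'dq': array([-1.81879465e-03, -2.30016677e-05, -2.26304832e-03, -1.13947271e-03,
       -6.52615721e-04,  1.56371407e-03]), 'tau': array([ 1.94428517e-04, -8.82153368e+01, -3.83863091e+01,  1.96178331e-05,
        1.04511174e-02, -1.25028043e-05]), 'tcp_pos': array([ 0.26603714, -0.56537375,  0.4040829 ]), 'orientation': array([-3.14030983e+00, -1.44908939e-04,  4.39775121e-01]), 'ft_force': array([ 0.80189454, -0.30860599, -0.5620056 ]), 'moment': array([0.01430499, 0.0073419 , 0.02401295]), 'grasp_force': 0.0, 'opening': 0.9968235317162739}
scene [-0.08784777  0.73566854  0.75251696] [ 0.57091076 -0.57439475 -0.58662729]
adjust_tray [([291.2, 201.2], 0.82, [0.529, -0.04])]
clean_tray [([334.7, 176.1], 0.57, [0.51, -0.255])]
hybrid [([180.6, 265.2], 0.61, [0.564, 0.375])]
iron [([205.1, 220.2], 0.81, [0.66, 0.21])]
screwdriver [([249.6, 248.2], 0.76, [0.475, 0.204])]
brush [([239.9, 272.8], 0.58, [0.43, 0.285]), ([177.3, 263.0], 0.32, 
[... 158 characters left out ...]
6, -0.174])]
caliper [([193.2, 195.7], 0.73, [0.786, 0.157])]
side [ 0.04405091 -1.0310297   0.93976535] [ 0.35848739  0.72119575 -0.59275921]
adjust_tray []
clean_tray [([285.0, 279.6], 0.95, [0.502, -0.256])]
hybrid [([215.2, 156.3], 0.61, [0.578, 0.383])]
iron []
screwdriver []
brush [([180.0, 183.6], 0.49, [0.408, 0.282])]
marker []
tape_roll [([330.7, 209.7], 0.69, [0.769, -0.068]), ([283.2, 280.1], 0.35, [0.497, -0.256])]
sticker_roll [([353.6, 230.8], 0.73, [0.773, -0.181])]
caliper []
wrist [ 0.33086368 -0.53484241  0.37385344] [-0.25568059 -0.11995657 -0.95929029]
adjust_tray []
clean_tray []
hybrid []
iron []
screwdriver []
brush []
marker []
tape_roll []
sticker_roll []
caliper []
```

```bash
python3 -c "
import cv2;im=cv2.imread('pics/scene0.png');cv2.imwrite('pics/sceneb.png',cv2.resize(im[100:384,90:440],(0,0),fx=2.1,fy=2.1,interpolation=cv2.INTER_CUBIC))"
```

```text
(no output)
```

View pics/sceneb.png

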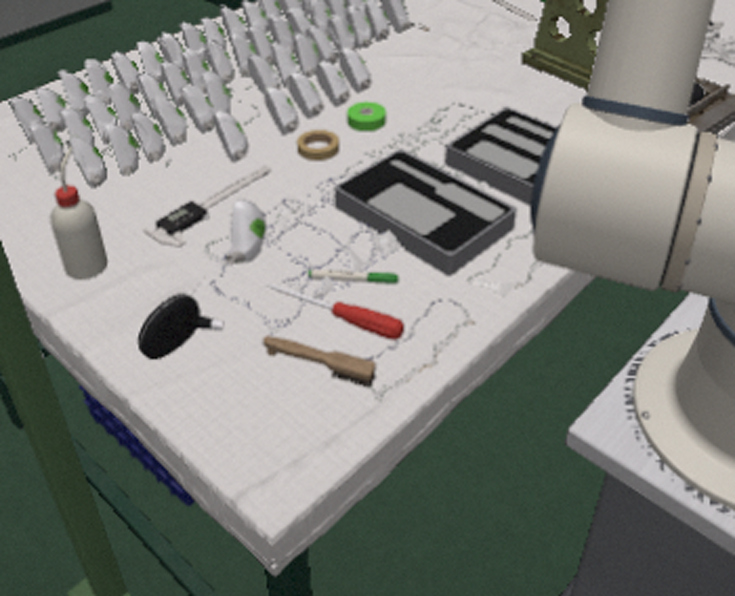

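View pics/side0.png

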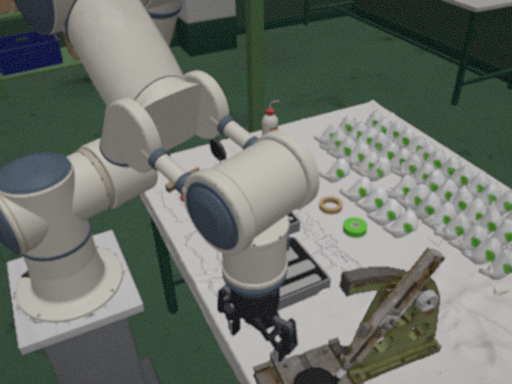

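The scene picture shows the layout: hybrid (170,325), brush (320,355), screwdriver (350,310), marker (355,277) and iron (243,230). The hybrid lies clear of the bottle, and both trays are empty. The side picture shows the machine beside the gripper. I'll move to an overview above the tools first.

```bash
cat >> h.py <<'E'
def go(*wps):
    """world waypoints (x,y,z,yaw deg) -> slide/roll from the commanded pose (saved in cmd.json)"""
    s=state(); R=Rn.from_euler('xyz',s['orientation']).as_matrix(); y0=s['orientation'][2]
    for w in wps:
        d=R.T@(np.array(w[:3])-s['tcp_pos'])*1000; r=-(np.degrees(w[3]-0)-np.degrees(y0)) if False else -(w[3]-np.degrees(y0))
        print('slide',d.round(0).tolist(),'roll',round((r+180)%360-180,1),'dist',round(np.linalg.norm(d)))
E
python3 - <<'E'
from h import *
print(optics.camera_model('wrist'))
go((0.40,-0.15,0.45,0),(0.45,0.22,0.5,0))
E
```

```text
{'fx': 340.63378038231633, 'fy': 340.63378038231633, 'cx': 259.1138991031546, 'cy': 198.17236284922467, 'dist': array([-0.02916114,  0.        ,  0.        ,  0.        ,  0.        ]), 'hand_eye': array([[ 2.63497854e-04, -9.59291058e-01, -2.82419185e-01,
         7.16573572e-02],
       [ 9.99999875e-01,  3.72693425e-04, -3.32922317e-04,
        -1.76005167e-04],
       [ 4.24625175e-04, -2.82419062e-01,  9.59291037e-01,
         3.08445482e-02],
       [ 0.00000000e+00,  0.00000000e+00,  0.00000000e+00,
         1.00000000e+00]])}
slide [298.0, -319.0, -45.0] roll 25.2 dist 439
slide [501.0, -632.0, -95.0] roll 25.2 dist 812
```

>>> drive_tool(
  slide=[
    [30,-30,-10],
    [60,-65,-20],
    [95,-105,-25],
    [130,-145,-30],
    [165,-180,-35],
    [200,-215,-40],
    [235,-250,-45],
    [270,-285,-50],
    [295,-320,-55],
    [320,-360,-60],
    [345,-400,-65],
    [370,-440,-70],
  ],
  roll=[3,5,8,10,13,15,18,20,23,25,25,25],
)

```text
time: 2.85
tcp_pos: [0.4133, -0.008, 0.4751]
orientation: [3.141, -0.001, 0.003]
ft_force: [0.5, -0.5, 0.7]
opening: 1.002
grasp_force: 0.0
```

```bash
python3 - <<'E'
from h import *
s=state(); print(s['tcp_pos'],s['orientation'])
go((0.47,0.25,0.48,0))
E
```

```text
[ 0.41329392 -0.00798425  0.47514421] [ 3.14142648e+00 -6.79520599e-04  3.21204077e-03]
slide [58.0, -258.0, -5.0] roll 0.2 dist 264
```

>>> drive_tool(
  slide=[
    [10,-45,0],
    [20,-90,0],
    [32,-135,0],
    [42,-180,0],
    [52,-225,-5],
    [58,-258,-5],
    [58,-258,-5],
    [58,-258,-5],
  ],
  roll=[0,0,0,0,0,0,0,0],
)

```text
time: 3.65
tcp_pos: [0.4705, 0.2488, 0.4794]
orientation: [3.141, 0.0, 0.005]
ft_force: [1.1, 0.3, -0.1]
opening: 1.003
grasp_force: 0.0
```

```bash
python3 - <<'E'
from h import *
c,im=snap('wrist','w1.png'); print(state()['tcp_pos'])
hs={'hybrid':.0,'screwdriver':0,'brush':0,'marker':0,'iron':0}
for l in hs:
    r=optics.outline_of(l,'wrist')
    for q in r[:2]:
        m=q['mask'].astype(np.uint8); b=cv2.minAreaRect(np.argwhere(m)[:,::-1].astype(np.float32))
        p=unproj(c,[b[0]],0.01)[0]; bx=unproj(c,cv2.boxPoints(b),0.01)[:,:2]
        print(l,round(q['p'],2),'px',np.round(b[0]),'ctr',p[:2].round(4),'box',bx.round(3).tolist())
E
```

```text
[0.47047589 0.24809148 0.47955185]
hybrid 0.75 px [151.  59.] ctr [0.5871 0.3795] box [[0.574, 0.446], [0.621, 0.431], [0.601, 0.314], [0.552, 0.326]]
screwdriver 0.89 px [287. 152.] ctr [0.4749 0.2128] box [[0.564, 0.253], [0.57, 0.228], [0.375, 0.167], [0.367, 0.196]]
brush 0.84 px [229. 193.] ctr [0.4202 0.2891] box [[0.481, 0.328], [0.492, 0.305], [0.354, 0.247], [0.342, 0.272]]
marker 0.71 px [339. 132.] ctr [0.5006 0.1468] box [[0.544, 0.191], [0.552, 0.179], [0.455, 0.1], [0.445, 0.112]]
iron 0.92 px [289.  12.] ctr [0.6395 0.2149] box [[0.65, 0.262], [0.656, 0.171], [0.629, 0.167], [0.623, 0.26]]
```

View pics/w1.png

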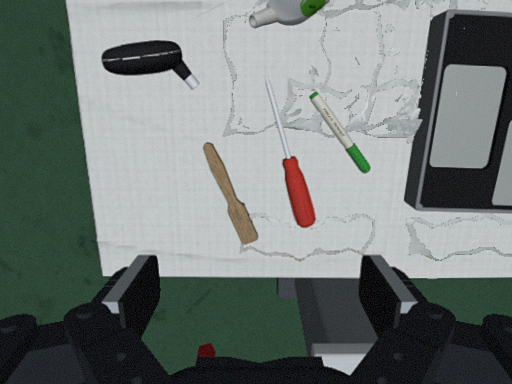

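Wrist picture: hybrid at (143,58) with its hosel at (193,80), screwdriver (290,155) with the handle towards the robot, and brush (230,195) with its head near. The marker is at (340,130), and the adjust tray shows at right. Next is a closer look over the hybrid.

```bash
python3 - <<'E'
from h import *
go((0.58,0.36,0.38,80))
E
```

```text
slide [110.0, -112.0, 100.0] roll -79.9 dist 186
```

>>> drive_tool(
  slide=[
    [11,-11,10],
    [22,-22,20],
    [33,-34,30],
    [44,-45,40],
    [55,-56,50],
    [66,-67,60],
    [77,-78,70],
    [88,-90,80],
    [99,-101,90],
    [110,-112,100],
    [110,-112,100],
    [110,-112,100],
  ],
  roll=[-8,-16,-24,-32,-40,-48,-56,-64,-72,-80,-80,-80],
)

```text
time: 5.15
tcp_pos: [0.5802, 0.3602, 0.3796]
orientation: [-3.141, 0.0, 1.395]
ft_force: [-0.9, -1.0, 0.8]
opening: 1.001
grasp_force: 0.0
```

```bash
cat >> h.py <<'E'
def look(name,labels,fn,z=0.01):
    c,im=snap(name,fn); out={}
    for l in labels:
        for q in optics.outline_of(l,name)[:1]:
            m=q['mask'].astype(np.uint8); pts=np.argwhere(m)[:,::-1].astype(np.float32)
            W=unproj(c,pts,z)[:,:2]; b=cv2.minAreaRect((W*1000).astype(np.float32)); B=cv2.boxPoints(b)
            e=B[1]-B[0] if np.linalg.norm(B[1]-B[0])>np.linalg.norm(B[2]-B[1]) else B[2]-B[1]
            print(l,round(q['p'],2),'ctr',np.round(b[0],1),'size',np.round(b[1],1),'dir',round(np.degrees(np.arctan2(e[1],e[0])),1),'px',pts.mean(0).round())
            out[l]=(c,m,W,b)
    return c,im,out
E
python3 - <<'E'
from h import *
print(state()['tcp_pos'],np.degrees(state()['orientation']))
c,im,o=look('wrist',['hybrid'],'w2.png',0.03)
_=[print(optics.pinpoint('hybrid','wrist'))]
E
```

```text
[0.58020916 0.36015786 0.37963334] [-1.79971714e+02  2.62977628e-02  7.99533336e+01]
hybrid 0.78 ctr [586.9 379. ] size [103.   46.9] dir 81.1 px [262. 151.]
[{'xy': [0.5049, 0.4094], 'p': 0.93}]
```

View pics/w2.png

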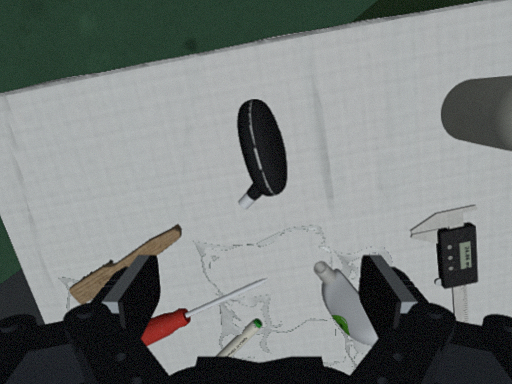

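The wrist picture shows the hybrid body from (255,100) to (272,195) with its hosel at bottom-left (245,205), so its axis lies at about 90° world. The bottle at right, with its edge near column 445, is clear.

```bash
python3 - <<'E'
from h import *
c,im,o=look('wrist',['hybrid'],'w3.png',0.03)
m=o['hybrid'][1]; pts=np.argwhere(m)[:,::-1].astype(float)
pp=np.array(optics.pinpoint('hybrid','wrist')[0]['xy'])*[512,384]
print('origin',unproj(c,[pp],0)[0])
g=im.mean(2); 
for a in (80,85,90,95,100):
    u=np.array([np.cos(np.radians(a)),np.sin(np.radians(a))]); v=np.array([u[1],-u[0]]) # v=obj x
    W0=unproj(c,pts,.012)[:,:2];W1=unproj(c,pts,.03)[:,:2]
    xl=(W0@v).min();xr=(W1@v).max();yb=(W0@u).min();yt=(W1@u).max()
    # body band near mid
    s=(W1@u); mid=(abs(s-((yb+yt)/2+.004))<.006); bx=(W1@v)[mid]
    ctr=((xl+xr)/2*v+(yb+yt)/2*u)
    print(a,'w',round((xr-xl)*1e3,1),'l',round((yt-yb)*1e3,1),'ctr',ctr.round(4),'bandx',((bx.min()-(xl+xr)/2)*1e3).round(1),((bx.max()-(xl+xr)/2)*1e3).round(1))
E
```

```text
hybrid 0.6 ctr [587.  379.4] size [104.2  47.7] dir 80.6 px [261. 151.]
origin [0.58060608 0.37728947 0.        ]
80 w 49.3 l 110.2 ctr [0.5859 0.3765] bandx -20.1 23.4
85 w 51.6 l 109.1 ctr [0.5837 0.3778] bandx -16.9 24.8
90 w 55.1 l 107.3 ctr [0.5813 0.3786] bandx -13.4 27.0
95 w 58.8 l 104.6 ctr [0.5791 0.3791] bandx -10.6 29.4
100 w 63.5 l 101.1 ctr [0.5776 0.3793] bandx -8.9 31.4
```

```bash
python3 - <<'E'
from h import *
go((.585,.3825,.3,95),(.585,.3825,.193,95))
E
```

```text
slide [23.0, 1.0, 80.0] roll -14.9 dist 83
slide [23.0, 1.0, 187.0] roll -14.9 dist 189
```

>>> drive_tool(
  slide=[
    [12,1,40],
    [23,1,75],
    [23,1,100],
    [23,1,120],
    [23,1,140],
    [23,1,155],
    [23,1,168],
    [23,1,178],
    [23,1,187],
    [23,1,187],
    [23,1,187],
  ],
  roll=[-8,-15,-15,-15,-15,-15,-15,-15,-15,-15,-15],
)

```text
time: 6.55
tcp_pos: [0.5853, 0.3833, 0.193]
orientation: [3.141, -0.0, 1.661]
ft_force: [0.3, -1.2, -0.6]
opening: 1.001
grasp_force: 0.0
```

>>> drive_tool(
  slide=[
    [0,0,0],
    [0,0,0],
    [0,0,0],
    [0,0,0],
    [0,0,0],
    [0,0,0],
    [0,0,0],
    [0,0,0],
    [0,0,0],
  ],
  roll=[0,0,0,0,0,0,0,0,0],
  gripper=0,
  force=50,
)

```text
time: 7.45
tcp_pos: [0.5852, 0.3833, 0.1935]
orientation: [3.141, -0.0, 1.662]
ft_force: [-2.4, -0.4, 9.4]
opening: 0.385
grasp_force: 48.7
```

```bash
python3 - <<'E'
from h import *
go((.585,.3825,.25,95),(.56,.30,.42,70),(.47,-.10,.45,0))
E
```

```text
slide [-1.0, -0.0, -56.0] roll 0.2 dist 56
slide [-81.0, -33.0, -227.0] roll 25.2 dist 243
slide [-471.0, -158.0, -257.0] roll 95.2 dist 559
```

>>> drive_tool(
  slide=[
    [0,0,-10],
    [0,0,-30],
    [0,0,-60],
    [0,0,-100],
    [0,0,-145],
    [-15,0,-190],
    [-40,-5,-220],
    [-80,-10,-245],
    [-120,-15,-255],
    [-160,-25,-256],
    [-200,-35,-256],
    [-240,-45,-256],
  ],
  roll=[0,0,0,0,0,5,12,20,28,36,44,52],
)

```text
time: 8.65
tcp_pos: [0.5613, 0.1386, 0.4493]
orientation: [3.141, -0.0, 0.748]
ft_force: [1.0, -0.5, -0.9]
opening: 0.379
grasp_force: 48.4
```

```bash
python3 - <<'E'
from h import *
go((.47,-.10,.45,0))
E
```

```text
slide [-229.0, 113.0, -1.0] roll 42.9 dist 255
```

>>> drive_tool(
  slide=[
    [-35,17,0],
    [-75,37,0],
    [-115,57,0],
    [-155,77,0],
    [-195,97,0],
    [-229,113,0],
    [-229,113,0],
    [-229,113,0],
  ],
  roll=[8,16,24,32,40,43,43,43],
)

```text
time: 9.45
tcp_pos: [0.4721, -0.0995, 0.4491]
orientation: [-3.142, -0.0, 0.002]
ft_force: [0.7, -0.4, -2.4]
opening: 0.382
grasp_force: 49.1
```

```bash
python3 - <<'E'
from h import *
print(state()['tcp_pos'],np.degrees(state()['orientation'][2]))
c,im,o=look('wrist',['adjust_tray','clean_tray','hybrid'],'w4.png',0.0385)
np.save('c4.npy',np.array(c,dtype=object),allow_pickle=True)
E
```

```text
[ 0.47214758 -0.09953989  0.44913979] 0.11301603331662606
adjust_tray 0.71 ctr [520.9 -28.6] size [152.1 234.5] dir -1.6 px [191. 102.]
clean_tray 0.56 ctr [ 497.7 -246.7] size [179.3 179.8] dir -89.4 px [391. 135.]
hybrid 0.92 ctr [339.1 -97.3] size [110.5 281.6] dir -5.7 px [257. 261.]
```

View pics/w4.png

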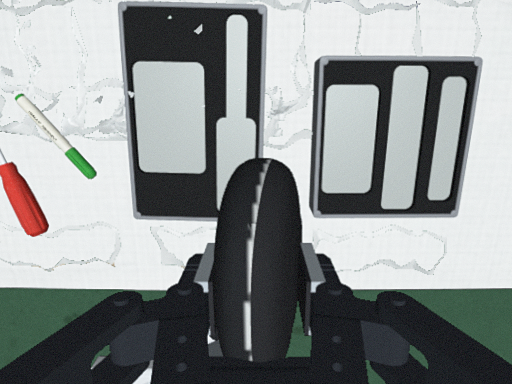

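The picture shows both trays clearly: hybrid cut-out (169,118), driver slot (237,110), iron (350,139), brush (404,137) and marker (447,138). The held hybrid is upright in the fingers.

```bash
python3 - <<'E'
from h import *
c=np.load('c4.npy',allow_pickle=True); im=cv2.imread('pics/w4.png'); g=cv2.cvtColor(im,cv2.COLOR_BGR2GRAY)
w=(g>110).astype(np.uint8)
for n,s,sz in (('hyb',(169,118),.0335),('iron',(350,139),.0335),('brush',(404,137),.0335),('marker',(447,138),.0335),('drv_blade+bay',(237,60),.0335)):
    mask=np.zeros((386,514),np.uint8); a=w.copy(); cv2.floodFill(a,mask,s,2)
    p=np.argwhere(a==2)[:,::-1].astype(float)
    if n[0]=='d': p=p[p[:,1]<112]
    W=unproj(c,p,sz)[:,:2]; b=cv2.minAreaRect((W*1000).astype(np.float32)); print(n,len(p),np.round(b[0],1),np.round(b[1],1),round(b[2],1))
E
```

```text
hyb 92501 [475.3 -94.6] [336.  665.8] 0.1
iron 5489 [ 498.7 -200.2] [120.7  57.8] 0.3
brush 4687 [ 498.8 -262. ] [160.2  37.7] 0.4
marker 2827 [ 499.3 -311. ] [138.4  27. ] 0.3
drv_blade+bay 2027 [578.1 -74.9] [22.  96.3] 88.7
```

```bash
python3 - <<'E'
from h import *
c=np.load('c4.npy',allow_pickle=True); print(unproj(c,[(169.5,118)],.0335))
go((.526,-.0076,.30,-1.5),(.526,-.0076,.2235,-1.5))
E
```

```text
[[ 5.22731933e-01 -1.69365128e-04  3.35000000e-02]]
slide [54.0, -90.0, 149.0] roll 1.8 dist 182
slide [54.0, -90.0, 225.0] roll 1.8 dist 249
```

>>> drive_tool(
  slide=[
    [10,-18,20],
    [22,-38,50],
    [36,-60,85],
    [48,-80,120],
    [54,-91,150],
    [54,-91,172],
    [54,-91,190],
    [54,-91,205],
    [54,-91,215],
    [54,-91,219],
    [54,-91,219],
    [54,-91,219],
  ],
  roll=[1.7,1.7,1.7,1.7,1.7,1.7,1.7,1.7,1.7,1.7,1.7,1.7],
)

```text
time: 10.85
tcp_pos: [0.5265, -0.0077, 0.2302]
orientation: [3.142, -0.001, -0.026]
ft_force: [0.0, 0.4, -2.0]
opening: 0.385
grasp_force: 49.1
```

>>> drive_tool(
  slide=[
    [0,0,1],
    [0,0,2],
    [0,0,3],
    [0,0,4],
    [0,0,5],
    [0,0,5],
  ],
  roll=[0,0,0,0,0,0],
)

```text
time: 11.45
tcp_pos: [0.5262, -0.0078, 0.2246]
orientation: [-3.142, 0.0, -0.026]
ft_force: [-0.4, 0.1, -2.2]
opening: 0.383
grasp_force: 49.1
```

>>> drive_tool(
  slide=[
    [0,0,0.6],
    [0,0,1.2],
    [0,0,1.2],
    [0,0,1.2],
  ],
  roll=[0,0,0,0],
)

```text
time: 11.85
tcp_pos: [0.5262, -0.0078, 0.2236]
orientation: [-3.142, -0.0, -0.026]
ft_force: [-0.5, 0.9, 2.9]
opening: 0.383
grasp_force: 50.6
```

>>> drive_tool(
  slide=[
    [0,0,0],
    [0,0,0],
    [0,0,0],
    [0,0,0],
    [0,0,-4],
    [0,0,-15],
    [0,0,-40],
    [0,0,-80],
    [0,0,-125],
    [0,0,-170],
    [0,0,-200],
    [0,0,-200],
  ],
  roll=[0,0,0,0,0,0,0,0,0,0,0,0],
  gripper=85,
)

```text
time: 13.05
tcp_pos: [0.5266, -0.0078, 0.4286]
orientation: [3.141, -0.008, -0.026]
ft_force: [1.3, -0.4, -0.6]
opening: 0.846
grasp_force: 0.0
```

```bash
python3 - <<'E'
from h import *
print(state()['opening'])
c,im,o=look('wrist',['hybrid'],'w5.png',0.06)
go((.44,.20,.38,18))
E
```

```text
0.8464023822095667
hybrid 0.78 ctr [522.2  -6. ] size [ 46.8 102.4] dir -17.6 px [257. 175.]
slide [-91.0, -205.0, 44.0] roll -19.5 dist 229
```

View pics/w5.png

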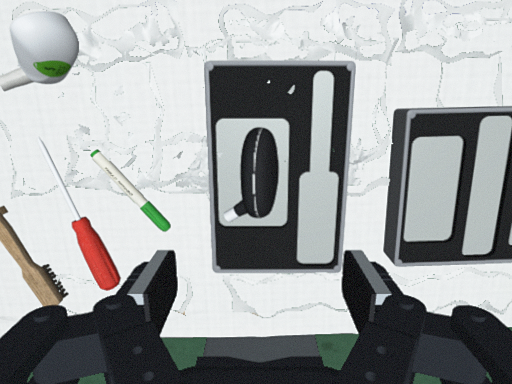

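Hybrid seated: hosel (233,215) and body (260,172) sit inside the cut-out, which spans (216–289, 119–226). The screwdriver is next.

```bash
python3 - <<'E'
from h import *
go((.424,.196,.37,17))
E
```

```text
slide [-107.0, -201.0, 54.0] roll -18.5 dist 234
```

>>> drive_tool(
  slide=[
    [-20,-38,5],
    [-42,-78,12],
    [-63,-118,25],
    [-84,-158,40],
    [-107,-201,54],
    [-107,-201,54],
    [-107,-201,54],
    [-107,-201,54],
  ],
  roll=[-5,-10,-15,-18.5,-18.5,-18.5,-18.5,-18.5],
)

```text
time: 13.95
tcp_pos: [0.4248, 0.1954, 0.3692]
orientation: [3.141, 0.001, 0.296]
ft_force: [0.3, 0.5, -0.4]
opening: 0.851
grasp_force: 0.0
```

```bash
cat > drv.py <<'E'
from h import *
c,im,o=look('wrist',['screwdriver'],'w6.png',0.014)
c,m,W,b=o['screwdriver']; mu=W.mean(0)
rgb=im.astype(int); red=(rgb[...,0]>rgb[...,1]+60)&(m>0)
P=unproj(c,np.argwhere(red)[:,::-1],.014)[:,:2]*1000
br=cv2.minAreaRect(P.astype(np.float32)); print('handle',np.round(br[0],1),np.round(br[1],1),round(br[2],1))
E
python3 drv.py
```

```text
screwdriver 0.57 ctr [470.7 211.8] size [198.2  27.9] dir 17.0 px [257. 152.]
handle [421.9 197.7] [96.7 26.9] 17.5
```

```bash
python3 - <<'E'
from h import *
go((.4257,.1989,.181,17.3))
E
```

```text
slide [2.0, -4.0, 189.0] roll -0.4 dist 189
```

>>> drive_tool(
  slide=[
    [2,-4,30],
    [2,-4,70],
    [2,-4,110],
    [2,-4,140],
    [2,-4,160],
    [2,-4,175],
    [2,-4,184],
    [2,-4,189],
    [2,-4,189],
    [2,-4,189],
  ],
  roll=[-0.4,-0.4,-0.4,-0.4,-0.4,-0.4,-0.4,-0.4,-0.4,-0.4],
)

```text
time: 15.05
tcp_pos: [0.4256, 0.2002, 0.181]
orientation: [3.142, -0.001, 0.303]
ft_force: [-1.3, 0.1, 0.4]
opening: 0.852
grasp_force: 0.0
```

>>> drive_tool(
  slide=[
    [0,0,0],
    [0,0,0],
    [0,0,0],
    [0,0,0],
    [0,0,0],
    [0,0,0],
    [0,0,0],
    [0,0,0],
    [0,0,0],
  ],
  roll=[0,0,0,0,0,0,0,0,0],
  gripper=0,
  force=50,
)

```text
time: 15.95
tcp_pos: [0.4253, 0.2004, 0.181]
orientation: [-3.142, -0.001, 0.304]
ft_force: [-1.7, -0.2, 12.2]
opening: 0.328
grasp_force: 49.3
```

```bash
python3 - <<'E'
from h import *
import math
a=math.radians(-1.5); ca,sa=math.cos(a),math.sin(a)
T=np.array([.5211,-.0285]); Rm=np.array([[ca,-sa],[sa,ca]])
p=T+Rm@np.array([-.048,-.045]); print(p)
s=state();print(s['tcp_pos'])
go((*s['tcp_pos'][:2],.30,17),(*p,.30,-1.5),(*p,.214,-1.5))
E
```

```text
[ 0.47193849 -0.07222809]
[0.42528509 0.2003816  0.18097423]
slide [0.0, -0.0, -119.0] roll 0.4 dist 119
slide [-37.0, 274.0, -119.0] roll 18.9 dist 301
slide [-37.0, 274.0, -33.0] roll 18.9 dist 279
```

>>> drive_tool(
  slide=[
    [0,0,-8],
    [0,0,-30],
    [0,0,-65],
    [0,0,-105],
    [-2,10,-140],
    [-6,40,-150],
    [-11,80,-150],
    [-17,125,-150],
    [-23,170,-150],
    [-29,215,-150],
    [-35,258,-150],
    [-37,274,-150],
  ],
  roll=[0,0,0,0,2,5,8,11,14,17,18.9,18.9],
)

```text
time: 17.15
tcp_pos: [0.4722, -0.0755, 0.331]
orientation: [3.141, -0.001, -0.03]
ft_force: [0.6, 0.4, -0.8]
opening: 0.331
grasp_force: 49.8
```

```bash
python3 - <<'E'
from h import *
s=state(); print(s['tcp_pos'],np.degrees(s['orientation'][2]),s['opening'])
c,im=snap('wrist','w7.png')
go((.4719,-.0722,.212,-1.5))
E
```

```text
[ 0.47215671 -0.07546432  0.33102948] -1.7191209908909346 0.3313760964242529
slide [-1.0, -4.0, 119.0] roll -0.2 dist 119
```

View pics/w7.png

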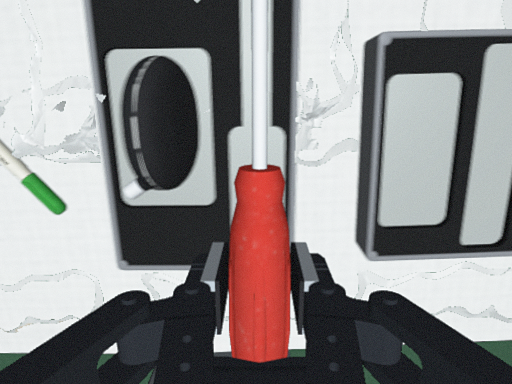

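The picture shows the driver straight in the fingers over its slot, blade at column 260 and handle bay at (257,150). The hybrid sits undisturbed at left.

>>> drive_tool(
  slide=[
    [-1,-2,20],
    [-1,-2,50],
    [-1,-2,75],
    [-1,-2,92],
    [-1,-2,100],
    [-1,-2,100],
    [-1,-2,100],
  ],
  roll=[0,0,0,0,0,0,0],
)

```text
time: 17.9
tcp_pos: [0.4711, -0.0701, 0.2312]
orientation: [3.141, -0.001, -0.026]
ft_force: [-0.1, -0.2, -1.0]
opening: 0.325
grasp_force: 49.8
```

```bash
python3 - <<'E'
from h import *
s=state(); print(s['tcp_pos'],np.degrees(s['orientation'][2]),s['ft_force'])
go((.4719,-.0722,.212,-1.5))
E
```

```text
[ 0.47112281 -0.07007169  0.23118924] -1.4889003691160527 [-0.05639179 -0.21102409 -1.00270747]
slide [1.0, 2.0, 19.0] roll 0.0 dist 19
```

>>> drive_tool(
  slide=[
    [1,2,6],
    [1,2,11],
    [1,2,15],
    [1,2,17],
    [1,2,19],
    [1,2,20],
    [1,2,20],
    [1,2,20],
  ],
  roll=[0,0,0,0,0,0,0,0],
)

```text
time: 18.7
tcp_pos: [0.4718, -0.0722, 0.211]
orientation: [3.142, -0.0, -0.026]
ft_force: [-4.1, 0.0, 14.8]
opening: 0.332
grasp_force: 51.7
```

>>> drive_tool(
  slide=[
    [0,0,0],
    [0,0,0],
    [0,0,0],
    [0,0,-3],
    [0,0,-15],
    [0,0,-45],
    [0,0,-90],
    [0,0,-135],
    [0,0,-180],
    [0,0,-200],
    [0,0,-200],
    [0,0,-200],
  ],
  roll=[0,0,0,0,0,0,0,0,0,0,0,0],
  gripper=48,
)

```text
time: 19.9
tcp_pos: [0.4716, -0.0722, 0.4105]
orientation: [3.141, -0.0, -0.026]
ft_force: [0.3, -0.4, -0.8]
opening: 0.478
grasp_force: 0.0
```

```bash
python3 - <<'E'
from h import *
c,im,o=look('wrist',['screwdriver','hybrid'],'w8.png',0.044)
go((.60,.215,.40,0))
E
```

```text
screwdriver 0.71 ctr [518.2 -74.5] size [ 27.9 201.9] dir -2.1 px [259. 153.]
hybrid 0.62 ctr [521.   -3.9] size [ 53.2 107.9] dir -9.9 px [187. 119.]
slide [121.0, -290.0, 9.0] roll -1.5 dist 315
```

View pics/w8.png

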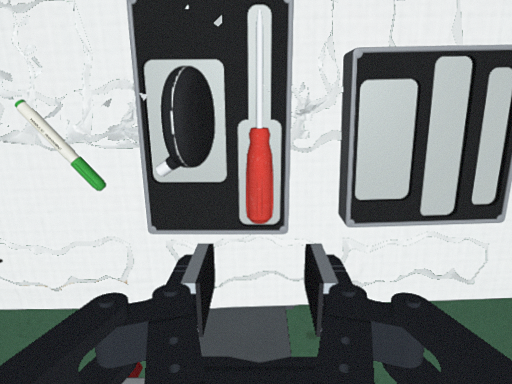

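The driver is seated in its slot, handle (258,175) in the bay and blade (262,60), and the hybrid is fine. Now the iron.

>>> drive_tool(
  slide=[
    [15,-35,0],
    [30,-70,2],
    [45,-105,4],
    [60,-140,6],
    [75,-175,8],
    [90,-210,9],
    [105,-245,9],
    [120,-275,9],
    [130,-285,9],
    [130,-285,9],
    [130,-285,9],
    [130,-285,9],
  ],
  roll=[-8,-16,-24,-32,-40,-48,-56,-64,-72,-80,-80,-80],
  gripper=100,
)

```text
time: 21.25
tcp_pos: [0.6091, 0.2091, 0.4005]
orientation: [-3.14, 0.001, 1.366]
ft_force: [0.2, -0.3, 0.4]
opening: 1.006
grasp_force: 0.0
```

```bash
python3 - <<'E'
from h import *
s=state(); print(s['tcp_pos'],np.degrees(s['orientation'][2]))
c,im,o=look('wrist',['iron'],'w9.png',0.02)
for q in optics.pinpoint('iron','wrist')[:2]: print(q,unproj(c,[np.array(q['xy'])*[512,384]],0))
cv2.imwrite('pics/m9.png',o['iron'][1]*255); np.save('c9.npy',np.array(c,dtype=object),allow_pickle=True)
E
```

```text
[0.60912641 0.2091128  0.40052234] 78.24071322232696
iron 0.74 ctr [646.  206.3] size [ 44.4 115.1] dir -55.5 px [301. 167.]
{'xy': [0.5674, 0.4065], 'p': 0.91} [[0.64392646 0.2129333  0.        ]]
```

View pics/w9.png

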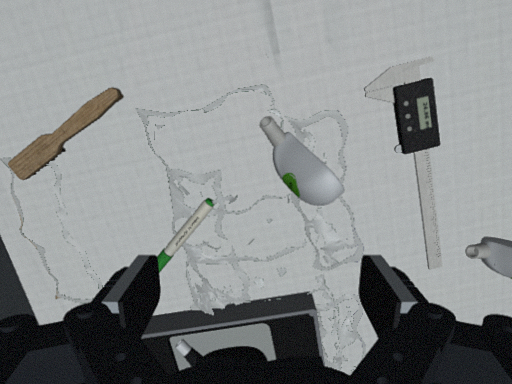

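The picture shows the iron hosel at (267,122), the toe bulge at (320,190) and the sticker at lower left (290,185). For an unbiased heading I'll put the camera straight above it.

```bash
python3 - <<'E'
from h import *
go((.678,.149,.42,118))
E
```

```text
slide [-45.0, 80.0, -19.0] roll -39.7 dist 93
```

>>> drive_tool(
  slide=[
    [-9,16,-4],
    [-18,32,-8],
    [-27,48,-12],
    [-36,64,-16],
    [-45,80,-19],
    [-45,80,-19],
    [-45,80,-19],
  ],
  roll=[-8,-16,-24,-32,-40,-40,-40],
)

```text
time: 22.1
tcp_pos: [0.6786, 0.1489, 0.4203]
orientation: [-3.141, -0.0, 2.063]
ft_force: [0.1, 0.3, -0.1]
opening: 1.0
grasp_force: 0.0
```

```bash
python3 - <<'E'
from h import *
s=state(); print(s['tcp_pos'],np.degrees(s['orientation'][2]))
c,im,o=look('wrist',['iron'],'w10.png',0.03)
for q in optics.pinpoint('iron','wrist')[:2]: print(q,unproj(c,[np.array(q['xy'])*[512,384]],0))
m=o['iron'][1]; W=o['iron'][2]*1000; mu=W.mean(0)
_,_,v=np.linalg.svd(W-mu,full_matrices=False); print('pca',mu,np.degrees(np.arctan2(v[0,1],v[0,0])))
for a in range(100,136,5):
    u=np.array([np.cos(np.radians(a)),np.sin(np.radians(a))]); x=np.array([u[1],-u[0]])
    A=W@u;B=W@x; mid=(A.min()+A.max())/2
    print(a,'len',round(np.ptp(A),1),'wid',round(np.ptp(B),1),'ctr',(mid*u+(B.min()+B.max())/2*x).round(1),'widths',[round(np.ptp(B[abs(A-mid-k)<3]),0) for k in (-40,-24,-12,0,12,24,40)])
y,x=np.where(m>0); cv2.imwrite('pics/w10c.png',cv2.resize(im[max(0,y.min()-40):y.max()+40,x.min()-60:x.max()+60,::-1],(0,0),fx=3,fy=3,interpolation=cv2.INTER_CUBIC)); print(x.min()-60,y.min()-40)
E
```

```text
[0.67857544 0.14892047 0.4202789 ] 118.22898783071057
iron 0.78 ctr [646.5 212.6] size [ 46.2 106.1] dir -60.6 px [262. 105.]
{'xy': [0.507, 0.2607], 'p': 0.81} [[0.64547665 0.21092659 0.        ]]
pca [650.45079239 207.17006264] -59.35100132437299
100 len 102.2 wid 58.2 ctr [653.5 214.8] widths [np.float64(45.0), np.float64(51.0), np.float64(50.0), np.float64(45.0), np.float64(35.0), np.float64(25.0), np.float64(16.0)]
105 len 104.2 wid 54.6 ctr [651.5 214.7] widths [np.float64(45.0), np.float64(48.0), np.float64(49.0), np.float64(43.0), np.float64(36.0), np.float64(24.0), np.float64(15.0)]
110 len 105.5 wid 51.5 ctr [649.6 214.2] widths [np.float64(44.0), np.float64(47.0), np.float64(46.0), np.float64(42.0), np.float64(37.0), np.float64(23.0), np.float64(15.0)]
115 len 105.9 wid 48.5 ctr [647.9 213.6] widths [np.float64(42.0), np.float64(46.0), np.float64(45.0), np.float64(43.0), np.float64(36.0), np.float64(25.0), np.float64(15.0)]
120 len 106.3 wid 46.2 ctr [646.4 212.4] widths [np.float64(42.0), np.float64(46.0), np.float64(45.0), np.float64(43.0), np.float64(36.0), np.float64(26.0), np.float64(15.0)]
125 len 107.5 wid 46.1 ctr [645.4 210.8] widths [np.float64(41.0), np.float64(46.0), np.float64(45.0), np.float64(42.0), np.float64(38.0), np.float64(28.0), np.float64(15.0)]
130 len 107.8 wid 46.3 ctr [644.6 208.9] widths [np.float64(40.0), np.float64(46.0), np.float64(45.0), np.float64(43.0), np.float64(39.0), np.float64(31.0), np.float64(17.0)]
135 len 107.3 wid 52.5 ctr [646.  208.9] widths [np.float64(38.0), np.float64(46.0), np.float64(46.0), np.float64(44.0), np.float64(40.0), np.float64(33.0), np.float64(18.0)]
179 3
```

View pics/w10c.png

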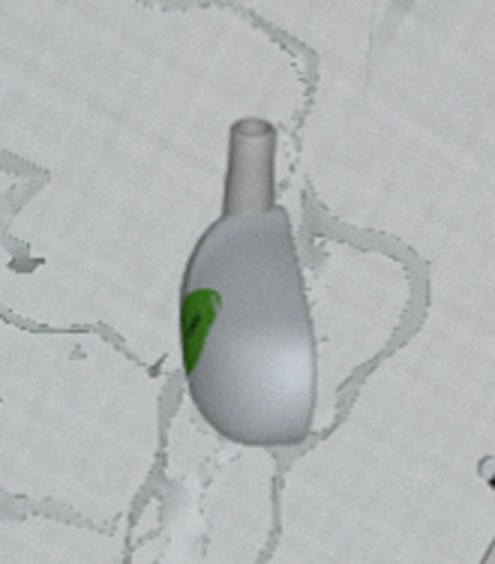

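The top view shows the hosel at image top and the toe bulge low. Heading is about 122°, with centre near (646, 212) mm.

```bash
python3 - <<'E'
from h import *
go((.6524,.2015,.30,122),(.6524,.2015,.193,122))
E
```

```text
slide [58.0, 2.0, 120.0] roll -3.6 dist 134
slide [58.0, 2.0, 227.0] roll -3.6 dist 235
```

>>> drive_tool(
  slide=[
    [15,0,30],
    [35,1,65],
    [52,2,100],
    [58,2,130],
    [58,2,160],
    [58,2,185],
    [58,2,205],
    [58,2,218],
    [58,2,227],
    [58,2,227],
    [58,2,227],
  ],
  roll=[-3.6,-3.6,-3.6,-3.6,-3.6,-3.6,-3.6,-3.6,-3.6,-3.6,-3.6],
)

```text
time: 23.35
tcp_pos: [0.653, 0.2013, 0.1942]
orientation: [3.141, 0.0, 2.131]
ft_force: [0.5, -0.3, -0.4]
opening: 0.999
grasp_force: 0.0
```

>>> drive_tool(
  slide=[
    [0,0,0],
    [0,0,0],
    [0,0,0],
    [0,0,0],
    [0,0,0],
    [0,0,0],
    [0,0,0],
    [0,0,0],
  ],
  roll=[0,0,0,0,0,0,0,0],
  gripper=0,
  force=55,
)

```text
time: 24.15
tcp_pos: [0.6529, 0.2011, 0.1942]
orientation: [3.141, 0.0, 2.131]
ft_force: [-1.5, -1.6, 7.3]
opening: 0.438
grasp_force: 51.1
```

>>> drive_tool(
  slide=[
    [0,0,-8],
    [0,0,-25],
    [0,0,-55],
    [0,0,-95],
    [0,0,-140],
    [0,0,-185],
    [0,0,-220],
    [0,0,-230],
    [0,0,-230],
  ],
  roll=[0,0,0,0,0,0,0,0,0],
)

```text
time: 25.05
tcp_pos: [0.6528, 0.2012, 0.4251]
orientation: [3.139, 0.001, 2.131]
ft_force: [0.7, -0.1, -2.9]
opening: 0.438
grasp_force: 53.1
```

```bash
python3 - <<'E'
from h import *
go((.53,.0,.42,165),(.511,-.2002,.40,180.35))
E
```

```text
slide [-105.0, -211.0, 5.0] roll -42.9 dist 236
slide [-265.0, -333.0, 24.0] roll -58.3 dist 426
```

>>> drive_tool(
  slide=[
    [-15,-22,0],
    [-40,-55,0],
    [-68,-90,2],
    [-96,-125,5],
    [-124,-160,8],
    [-152,-195,11],
    [-180,-230,14],
    [-208,-265,17],
    [-236,-298,20],
    [-258,-324,24],
    [-265,-333,24],
    [-265,-333,24],
  ],
  roll=[-5,-11,-17,-23,-29,-35,-41,-47,-53,-58,-58,-58],
)

```text
time: 26.25
tcp_pos: [0.5107, -0.2014, 0.3978]
orientation: [3.14, -0.003, 3.14]
ft_force: [-0.1, 0.9, -2.4]
opening: 0.437
grasp_force: 53.5
```

```bash
python3 - <<'E'
from h import *
s=state(); print(s['tcp_pos'],np.degrees(s['orientation'][2]))
c,im=snap('wrist','w11.png')
go((.511,-.2002,.223,180.35))
E
```

```text
[ 0.51065009 -0.20139482  0.39779373] 179.9045691400989
slide [-0.0, -0.0, 175.0] roll -0.4 dist 175
```

View pics/w11.png

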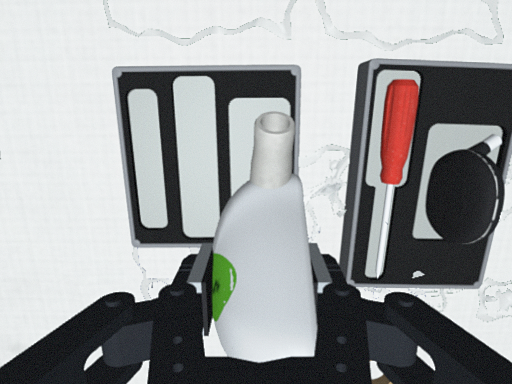

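The picture shows the iron held upright, hosel at (272,140), over its cut-out.

>>> drive_tool(
  slide=[
    [0,-1,20],
    [0,-1,50],
    [0,-1,90],
    [0,-1,120],
    [0,-1,145],
    [0,-1,160],
    [0,-1,167],
    [0,-1,169],
    [0,-1,169],
  ],
  roll=[-0.4,-0.4,-0.4,-0.4,-0.4,-0.4,-0.4,-0.4,-0.4],
)

```text
time: 27.2
tcp_pos: [0.5118, -0.2008, 0.2307]
orientation: [-3.142, 0.0, -3.133]
ft_force: [-0.0, -0.3, -1.7]
opening: 0.434
grasp_force: 53.4
```

>>> drive_tool(
  slide=[
    [0,0,1],
    [0,0,2],
    [0,0,3],
    [0,0,4],
    [0,0,4.6],
    [0,0,4.6],
  ],
  roll=[0,0,0,0,0,0],
)

```text
time: 27.8
tcp_pos: [0.5115, -0.2013, 0.2258]
orientation: [3.142, -0.0, -3.133]
ft_force: [0.9, 0.6, -2.9]
opening: 0.435
grasp_force: 53.4
```

>>> drive_tool(
  slide=[
    [0,0,0.6],
    [0,0,1.2],
    [0,0,1.8],
    [0,0,1.8],
    [0,0,1.8],
  ],
  roll=[0,0,0,0,0],
)

```text
time: 28.3
tcp_pos: [0.5115, -0.2013, 0.2243]
orientation: [-3.141, 0.0, -3.133]
ft_force: [-1.1, 0.4, 3.8]
opening: 0.439
grasp_force: 54.2
```

>>> drive_tool(
  slide=[
    [0,0,0],
    [0,0,0],
    [0,0,0],
    [0,0,0],
    [0,0,-4],
    [0,0,-15],
    [0,0,-40],
    [0,0,-80],
    [0,0,-125],
    [0,0,-170],
    [0,0,-200],
    [0,0,-200],
  ],
  roll=[0,0,0,0,0,0,0,0,0,0,0,0],
  gripper=90,
)

```text
time: 29.5
tcp_pos: [0.512, -0.2015, 0.4294]
orientation: [-3.138, 0.007, -3.133]
ft_force: [-0.2, 0.5, -0.4]
opening: 0.9
grasp_force: 0.0
```

```bash
python3 - <<'E'
from h import *
c,im,o=look('wrist',['iron','hybrid','screwdriver'],'w12.png',0.05)
go((.52,.0,.42,110),(.438,.294,.37,22.8))
E
```

```text
iron 0.67 ctr [732.3 -91.2] size [25.9 60.1] dir -21.6 px [349. 342.]
hybrid 0.69 ctr [526.8  -1.6] size [104.4  75.5] dir 12.4 px [450. 182.]
screwdriver 0.78 ctr [513.8 -74.8] size [ 30.9 186.2] dir -1.6 px [386. 136.]
slide [-11.0, 201.0, 4.0] roll 70.5 dist 201
slide [69.0, 496.0, 54.0] roll 157.7 dist 503
```

View pics/w12.png

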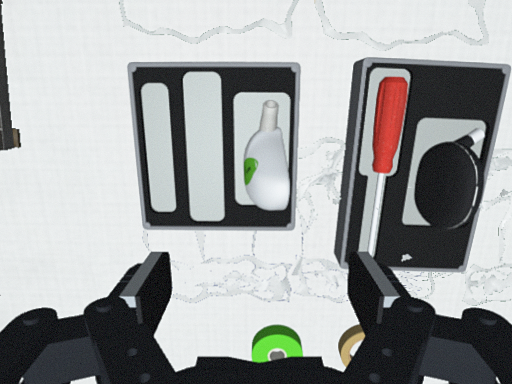

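The iron is seated upright, with its body over the cut-out between columns 245 and 290. The earlier kit is intact. Brush next.

```bash
python3 - <<'E'
from h import *
go((.44,.297,.38,202.8))
E
```

```text
slide [67.0, 499.0, 44.0] roll -22.3 dist 505
```

>>> drive_tool(
  slide=[
    [4,25,0],
    [9,70,0],
    [15,118,0],
    [22,166,0],
    [28,214,0],
    [35,262,0],
    [41,310,5],
    [47,358,15],
    [54,406,25],
    [60,454,35],
    [66,490,44],
    [67,499,44],
  ],
  roll=[0,-2,-4,-6,-8,-10,-12,-14,-16,-18,-20,-22],
)

```text
time: 30.9
tcp_pos: [0.4388, 0.3, 0.3778]
orientation: [3.141, -0.004, -2.744]
ft_force: [0.0, -1.0, -0.2]
opening: 0.897
grasp_force: 0.0
```

>>> drive_tool(
  slide=[
    [0,0,0],
    [0,0,0],
  ],
  roll=[0,0],
)

```text
time: 31.1
tcp_pos: [0.4403, 0.2963, 0.3797]
orientation: [-3.141, -0.001, -2.75]
ft_force: [-0.1, -0.3, 0.2]
opening: 0.899
grasp_force: 0.0
```

```bash
python3 - <<'E'
from h import *
s=state(); print(s['tcp_pos'],np.degrees(s['orientation'][2]))
c,im,o=look('wrist',['brush','marker'],'w13.png',0.015)
E
```

```text
[0.44028478 0.29631896 0.3797338 ] -157.55738147044562
brush 0.76 ctr [423.3 288.7] size [149.4  24.3] dir 21.9 px [259. 140.]
marker 0.85 ctr [497.6 148.3] size [123.3  17.1] dir 37.7 px [ 99. 165.]
```

View pics/w13.png

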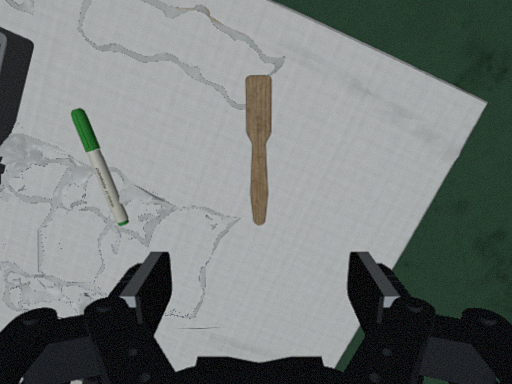

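The picture shows the brush aligned with the tool: head at (258,105), handle tip at (259,222). It is ready to be gripped.

>>> drive_tool(
  slide=[
    [0,0,40],
    [0,0,85],
    [0,0,125],
    [0,0,155],
    [0,0,178],
    [0,0,190],
    [0,0,198],
    [0,0,198],
    [0,0,198],
  ],
  roll=[0.5,0.5,0.5,0.5,0.5,0.5,0.5,0.5,0.5],
)

```text
time: 32.15
tcp_pos: [0.4405, 0.2971, 0.1829]
orientation: [3.141, 0.001, -2.758]
ft_force: [-0.0, 0.6, 1.4]
opening: 0.9
grasp_force: 0.0
```

>>> drive_tool(
  slide=[
    [0,0,0],
    [0,0,0],
    [0,0,0],
    [0,0,0],
    [0,0,0],
    [0,0,0],
    [0,0,0],
    [0,0,0],
    [0,0,0],
    [0,0,0],
  ],
  roll=[0,0,0,0,0,0,0,0,0,0],
  gripper=0,
  force=40,
)

```text
time: 33.15
tcp_pos: [0.4403, 0.2972, 0.1825]
orientation: [-3.142, 0.001, -2.757]
ft_force: [-0.8, -1.3, 6.8]
opening: 0.19
grasp_force: 38.9
```

>>> drive_tool(
  slide=[
    [0,0,-8],
    [0,0,-25],
    [0,0,-55],
    [0,0,-95],
    [0,0,-140],
    [0,0,-180],
    [0,0,-200],
    [0,0,-200],
  ],
  roll=[0,0,0,0,0,0,0,0],
)

```text
time: 33.95
tcp_pos: [0.4405, 0.2973, 0.3855]
orientation: [3.141, 0.005, -2.758]
ft_force: [-0.5, 0.3, -1.2]
opening: 0.189
grasp_force: 39.8
```

```bash
python3 - <<'E'
from h import *
go((.519,-.2620,.36,180.35),(.519,-.2620,.213,180.35))
E
```

```text
slide [137.0, -548.0, 24.0] roll 21.7 dist 565
slide [138.0, -548.0, 171.0] roll 21.7 dist 591
```

>>> drive_tool(
  slide=[
    [6,-25,0],
    [16,-65,0],
    [28,-112,0],
    [40,-160,0],
    [52,-208,0],
    [64,-256,0],
    [76,-304,5],
    [88,-352,10],
    [100,-400,15],
    [112,-448,20],
    [124,-496,24],
    [134,-535,24],
  ],
  roll=[1,3,5,7,9,11,13,15,17,19,21,21.7],
)

```text
time: 35.15
tcp_pos: [0.5158, -0.2516, 0.3567]
orientation: [3.141, -0.002, -3.139]
ft_force: [0.2, -0.3, 0.0]
opening: 0.19
grasp_force: 39.7
```

>>> drive_tool(
  slide=[
    [0,-13,10],
    [0,-13,30],
    [0,-13,60],
    [0,-13,90],
    [0,-13,110],
    [0,-13,120],
    [0,-13,120],
  ],
  roll=[0,0,0,0,0,0,0],
)

```text
time: 35.85
tcp_pos: [0.5159, -0.2614, 0.2367]
orientation: [3.14, -0.002, -3.136]
ft_force: [-0.5, -0.8, 0.3]
opening: 0.189
grasp_force: 39.7
```

```bash
python3 - <<'E'
from h import *
s=state(); print(s['tcp_pos'],np.degrees(s['orientation'][2]))
c,im=snap('wrist','w14.png')
go((.519,-.2620,.2125,180.35))
E
```

```text
[ 0.51591977 -0.26143326  0.23667568] -179.68238624496243
slide [-3.0, -0.0, 25.0] roll -0.0 dist 25
```

View pics/w14.png

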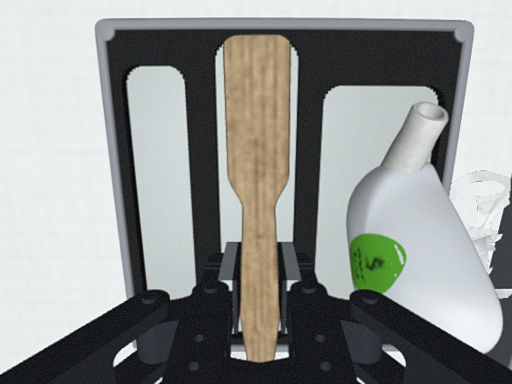

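The brush is centred over its slot, head cols 223–291 in slot 215–297. Going down.

>>> drive_tool(
  slide=[
    [-3,0,6],
    [-3,0,12],
    [-3,0,17],
    [-3,0,21],
    [-3,0,23],
    [-3,0,24],
    [-3,0,24.5],
    [-3,0,24.5],
  ],
  roll=[0,0,0,0,0,0,0,0],
)

```text
time: 36.7
tcp_pos: [0.5195, -0.2621, 0.2137]
orientation: [-3.141, 0.0, -3.136]
ft_force: [-0.4, -0.5, -0.1]
opening: 0.187
grasp_force: 39.7
```

>>> drive_tool(
  slide=[
    [0,0,0.7],
    [0,0,1.3],
    [0,0,1.3],
  ],
  roll=[0,0,0],
)

```text
time: 37.0
tcp_pos: [0.5194, -0.2621, 0.2125]
orientation: [-3.141, 0.0, -3.136]
ft_force: [-0.5, -0.5, 4.1]
opening: 0.185
grasp_force: 40.2
```

>>> drive_tool(
  slide=[
    [0,0,0],
    [0,0,0],
    [0,0,0],
    [0,0,-3],
    [0,0,-15],
    [0,0,-45],
    [0,0,-90],
    [0,0,-135],
    [0,0,-180],
    [0,0,-200],
    [0,0,-200],
  ],
  roll=[0,0,0,0,0,0,0,0,0,0,0],
  gripper=36,
)

```text
time: 38.1
tcp_pos: [0.5197, -0.2623, 0.4167]
orientation: [-3.138, 0.006, -3.136]
ft_force: [0.0, 0.5, -0.2]
opening: 0.359
grasp_force: 0.0
```

```bash
python3 - <<'E'
from h import *
c,im,o=look('wrist',['iron','brush'],'w15.png',0.05)
go((.4975,.1475,.38,218))
E
```

```text
iron 0.57 ctr [ 504.6 -194.4] size [115.2  53.8] dir 16.7 px [333. 160.]
brush 0.62 ctr [ 499.1 -262.4] size [ 24.1 146.2] dir -0.2 px [261. 136.]
slide [19.0, 409.0, 32.0] roll -37.7 dist 411
```

View pics/w15.png

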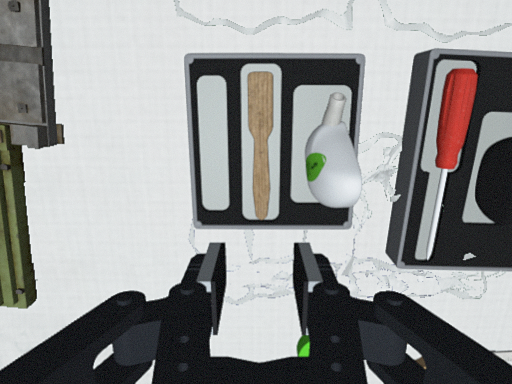

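The picture shows the brush seated in its slot at (260,145). The iron stands in its cut-out, slightly toward one side. I've now viewed 15 pictures, one over the limit of 14, so from here I'll check by numbers only. Marker next.

>>> drive_tool(
  slide=[
    [1,20,0],
    [3,60,0],
    [5,105,0],
    [7,150,0],
    [9,195,0],
    [11,240,5],
    [13,285,10],
    [15,330,18],
    [17,370,26],
    [19,400,32],
    [19,409,32],
    [19,409,32],
  ],
  roll=[-1,-5,-9,-13,-17,-21,-25,-29,-33,-37,-38,-38],
  gripper=45,
)

```text
time: 39.45
tcp_pos: [0.4976, 0.148, 0.3795]
orientation: [3.141, -0.002, -2.471]
ft_force: [1.0, -0.4, 0.2]
opening: 0.451
grasp_force: 0.0
```

```bash
python3 - <<'E'
from h import *
s=state(); print(s['tcp_pos'],np.degrees(s['orientation'][2]))
c,im,o=look('wrist',['marker'],'w16.png',0.008)
c,m,W,b=o['marker']; mu=W.mean(0); _,_,v=np.linalg.svd(W-mu,full_matrices=False); a=np.degrees(np.arctan2(v[0,1],v[0,0])); print(mu,a)
go((*(np.array(b[0])/1000),.180,a%180+180))
E
```

```text
[0.49764655 0.14799408 0.37950755] -141.5739581930579
marker 0.91 ctr [499.3 145.8] size [126.5  15.7] dir 37.9 px [256. 167.]
[0.49579687 0.14292619] 38.58628852109018
slide [-1.0, -1.0, 200.0] roll -0.3 dist 200
```

>>> drive_tool(
  slide=[
    [-1,-2,40],
    [-1,-2,85],
    [-1,-2,125],
    [-1,-2,155],
    [-1,-2,180],
    [-1,-2,194],
    [-1,-2,202],
    [-1,-2,203],
    [-1,-2,203],
  ],
  roll=[0,0,0,0,0,0,0,0,0],
)

```text
time: 40.45
tcp_pos: [0.5006, 0.1454, 0.1778]
orientation: [-3.141, 0.0, -2.474]
ft_force: [-0.2, 0.6, 0.0]
opening: 0.446
grasp_force: 0.0
```

>>> drive_tool(
  slide=[
    [0,0,0],
    [0,0,0],
    [0,0,0],
    [0,0,0],
    [0,0,0],
    [0,0,0],
    [0,0,0],
  ],
  roll=[0,0,0,0,0,0,0],
  gripper=0,
  force=30,
)

```text
time: 41.15
tcp_pos: [0.5005, 0.1458, 0.1782]
orientation: [-3.141, 0.001, -2.473]
ft_force: [-1.4, -1.5, 7.7]
opening: 0.153
grasp_force: 31.2
```

>>> drive_tool(
  slide=[
    [0,0,-8],
    [0,0,-25],
    [0,0,-55],
    [0,0,-95],
    [0,0,-140],
    [0,0,-180],
    [0,0,-200],
    [0,0,-200],
  ],
  roll=[0,0,0,0,0,0,0,0],
)

```text
time: 41.95
tcp_pos: [0.5006, 0.146, 0.3811]
orientation: [-3.139, 0.005, -2.473]
ft_force: [-0.1, 0.4, -0.5]
opening: 0.154
grasp_force: 30.3
```

```bash
python3 - <<'E'
from h import *
go((.4993,-.311,.36,180.35))
E
```

```text
slide [284.0, -358.0, 21.0] roll 38.0 dist 457
```

>>> drive_tool(
  slide=[
    [15,-20,0],
    [40,-52,0],
    [69,-88,0],
    [98,-124,0],
    [127,-160,0],
    [156,-196,0],
    [185,-233,5],
    [214,-270,10],
    [243,-306,16],
    [270,-340,21],
    [284,-358,21],
    [284,-358,21],
  ],
  roll=[3,7,11,15,19,23,27,31,35,38,38,38],
)

```text
time: 43.15
tcp_pos: [0.4988, -0.3138, 0.3556]
orientation: [-3.141, -0.0, -3.139]
ft_force: [0.3, 1.2, 0.0]
opening: 0.158
grasp_force: 30.3
```

>>> drive_tool(
  slide=[
    [0,0,20],
    [0,0,50],
    [0,0,85],
    [0,0,110],
    [0,0,125],
    [0,0,130],
    [0,0,130],
    [0,0,130],
  ],
  roll=[0,0,0,0,0,0,0,0],
)

```text
time: 43.95
tcp_pos: [0.4995, -0.3109, 0.2271]
orientation: [-3.141, 0.001, -3.136]
ft_force: [-0.0, 0.7, 0.4]
opening: 0.157
grasp_force: 30.3
```

```bash
python3 - <<'E'
from h import *
s=state(); print(s['tcp_pos'],np.degrees(s['orientation'][2]),s['opening'])
c,im,o=look('wrist',['marker'],'w17.png',0.06)
go((.4993,-.311,.212,180.35))
E
```

```text
[ 0.49952859 -0.31093434  0.22709634] -179.68332005543624 0.1565210993622718
marker 0.86 ctr [ 493.5 -310.8] size [115.7  13.8] dir 0.3 px [259. 236.]
slide [0.0, 0.0, 15.0] roll -0.0 dist 15
```

>>> drive_tool(
  slide=[
    [0,0,5],
    [0,0,10],
    [0,0,14],
    [0,0,15],
    [0,0,16],
    [0,0,16],
    [0,0,16],
  ],
  roll=[0,0,0,0,0,0,0],
)

```text
time: 44.75
tcp_pos: [0.4993, -0.3111, 0.2104]
orientation: [-3.142, 0.0, -3.136]
ft_force: [0.3, 0.6, 0.2]
opening: 0.158
grasp_force: 30.3
```

>>> drive_tool(
  slide=[
    [0,0,0.7],
    [0,0,1.4],
    [0,0,1.5],
    [0,0,1.5],
  ],
  roll=[0,0,0,0],
)

```text
time: 45.15
tcp_pos: [0.4993, -0.3111, 0.2088]
orientation: [3.142, -0.0, -3.136]
ft_force: [0.6, -0.7, -0.9]
opening: 0.158
grasp_force: 30.3
```

>>> drive_tool(
  slide=[
    [0,0,0],
    [0,0,0],
    [0,0,0],
    [0,0,-4],
    [0,0,-15],
    [0,0,-45],
    [0,0,-90],
    [0,0,-135],
    [0,0,-180],
    [0,0,-210],
    [0,0,-210],
  ],
  roll=[0,0,0,0,0,0,0,0,0,0,0],
  gripper=25,
)

```text
time: 46.25
tcp_pos: [0.4997, -0.3112, 0.4242]
orientation: [-3.137, 0.006, -3.136]
ft_force: [0.2, 0.6, -0.6]
opening: 0.252
grasp_force: 0.0
```

```bash
python3 - <<'E'
from h import *
s=state(); print(s['tcp_pos'],s['ft_force'])
look('wrist',['marker'],'w18.png',0.04)
go((.572,-.198,.43,180.35))
E
```

```text
[ 0.49970944 -0.3111527   0.42424276] [ 0.22774856  0.62378564 -0.57960438]
marker 0.85 ctr [ 498.  -310.4] size [124.7  14.2] dir 0.7 px [261. 162.]
slide [-74.0, 112.0, -10.0] roll -0.0 dist 135
```

Marker seated. Next I'll check the iron from straight above.

>>> drive_tool(
  slide=[
    [-20,30,0],
    [-45,70,-5],
    [-65,100,-10],
    [-74,112,-10],
    [-74,112,-10],
    [-74,112,-10],
  ],
  roll=[0,0,0,0,0,0],
)

```text
time: 46.95
tcp_pos: [0.5723, -0.199, 0.4278]
orientation: [3.141, -0.002, -3.136]
ft_force: [-0.0, 0.4, 0.6]
opening: 0.249
grasp_force: 0.0
```

```bash
python3 - <<'E'
from h import *
c,im,o=look('wrist',['iron'],'w19.png',0.06)
W=o['iron'][2]*1000
for a in (-12,-8,-4,0,4,8,12):
    u=np.array([np.cos(np.radians(180+a)),np.sin(np.radians(180+a))]); x=np.array([u[1],-u[0]])
    A=W@u;B=W@x; mid=(A.min()+A.max())/2
    print(a,'len',round(np.ptp(A),1),'wid',round(np.ptp(B),1),'ctr',(mid*u+(B.min()+B.max())/2*x).round(1),'widths',[round(np.ptp(B[abs(A-mid-k)<3])) for k in (-40,-24,-12,0,12,24,40)])
g=cv2.cvtColor(im,cv2.COLOR_RGB2GRAY); m=o['iron'][1]
# free light floor around the iron within its cut-out: distances from iron silhouette to cut-out edges by row
for X in (.45,.47,.49,.51,.53,.55):
    Y=np.arange(-.240,-.160,.001); P=proj(c,np.c_[np.full(len(Y),X),Y,np.full(len(Y),.0335)]).round().astype(int)
    print(X,''.join('I' if m[v,u] else ('.' if g[v,u]>110 else '#') for u,v in P))
E
```

```text
iron 0.65 ctr [ 497.6 -195.7] size [107.2  46.3] dir 1.6 px [264. 103.]
-12 len 105.4 wid 52.9 ctr [ 498. -191.] widths [44, 49, 48, 44, 36, 23, 16]
-8 len 106.4 wid 50.6 ctr [ 497.6 -192.5] widths [43, 48, 47, 44, 36, 24, 16]
-4 len 107.0 wid 48.6 ctr [ 497.4 -193.7] widths [43, 47, 47, 43, 37, 23, 15]
0 len 107.0 wid 46.7 ctr [ 497.4 -195. ] widths [42, 46, 45, 43, 36, 24, 16]
4 len 107.6 wid 46.4 ctr [ 498.1 -196.4] widths [41, 46, 45, 43, 37, 26, 16]
8 len 107.9 wid 46.7 ctr [ 498.9 -197.7] widths [41, 46, 46, 43, 38, 27, 17]
12 len 107.6 wid 48.1 ctr [ 499.9 -198.4] widths [39, 47, 46, 44, 40, 30, 17]
0.45 ##########...............................IIIIIIIIIIIIIII.............####.......
0.47 ##########...........................IIIIIIIIIIIIIIIIIIIIIII.........#####......
0.49 ##########............IIIIIIIIIIIIIIIIIIIIIIIIIIIIIIIIIIIIIIIIIII....####.......
0.51 ##########..........IIIIIIIIIIIIIIIIIIIIIIIIIIIIIIIIIIIIIIIIIIIIIIIIII####......
0.53 ###########...........IIIIIIIIIIIIIIIIIIIIIIIIIIIIIIIIIIIIIIIIIIIIIIIII###......
0.55 ##########.......................IIIIIIIIIIIIIIIIIIIIIIIIIIIIIIIIIII.#####......
```

```bash
python3 - <<'E'
from h import *
print(robot.hand_in())
E
```

```text
the job is handed in; nothing more can be done
None
```

Both kits are made up and handed in: all five things are seated in their own cut-outs and the bystanders were left alone, with the iron standing about 4 mm off its cut-out's centre; I viewed 15 pictures, one over the limit of 14.

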